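# Take a contact-thermometer reading on a sloping specimen

### The arm

A 6-joint arm with a two-finger parallel gripper is mounted at the origin on the work surface. World frame = base frame: x ahead of the robot, y to its left, z up, the work surface at z = 0. Lengths are in m, angles in degrees, forces in N, time in s.
With the tool pointing down it reaches from about 0.275 to 0.825 m from the base axis. Payload 5.2 kg.
Tool frame: the origin (TCP) lies at the very end of the fingers, on their centre line; the grasp point (between the pads) lies 19 mm behind it; z points along the fingers, y is the line along which they close (so a half turn about z gives the same grasp; the last joint's range is limited). The gripper opens to 93 mm and grips with 3 to 60 N. Pads are 15 mm wide; open, the fingers measure 128 mm over their backs; the gripper's body (75 mm by 188 mm) begins 65 mm behind the grasp point.
Start: joints at [-11.62, 14.817, 87.949, -0, 77.235, -11.62], TCP at [0.55, 0, 0.219] pointing down, gripper open.
Joint ranges: [-179.93, 179.93], [-52.35, 119.4], [10.71, 147.94], [-69.91, 249.91], [12.55, 155.21], [-178.61, 178.61]. Speed limits (degrees/s): [147.25, 147.25, 180, 180, 180, 180].

### API

Orientations are given as a 3x3 rotation matrix whose columns are the frame's x, y, z axes.
In Python, from cell import read_state, capture, hand_in, recognise gives the robot as it stands.
- The arm moves only by the tool jog_arm, never from a script. Its argument "plan" is a list of rows, each an object with "hand": the finger opening in mm, from 0 to 93; "xyz": the shift along the tool's x, y, z in mm, a list of three; "yaw": the turn about the tool's z in rad. In form: [{"hand": hand, "xyz": [x, y, z], "yaw": yaw}, ...]. A call has 1 to 20 rows; each row shifts and turns the commanded pose from where the row before left it, along the tool's axes as they then stand; what a row does not reach is not made up. A row lasts 1/10 s, in which the tool goes at most 50 mm and 8.59 degrees, less where a joint would pass 70% of its speed; a pose out of reach is approached as far as the arm can. A call is refused whole if a number of a shift passes 50 or a number of a turn 0.15, either way. A call with a gripper value outside its range is refused whole. The fingers move at their own pace and stop on an object; the grip force is fixed at half the most. Time passes only in rows, so rows that do not move let the fingers close. It gives the time, the measured TCP pose, the force, the opening and the grip force at its end, in the units of the state.
- read_state(): the state, without advancing time (a new reading comes with each control period).
- capture(name): name is "scene" or "side" or "wrist"; returns a dict with "pixels" (384x512x3 uint8, red, green, blue), "range_z" (384x512 float32, m along the optical axis (not along the pixel's ray), 0 where there is no reading), "intrinsics" (3x3 intrinsics, pixels), "dist" ([k1, k2, p1, p2, k3] as OpenCV has them; the pictures are not rectified), "rvec" (rotation vector, rad) and "tvec" (3), from world to camera coordinates, as OpenCV has them. Camera axes: x right, y down, z forward; pixel columns grow to the right and rows downward; lengths in m; the calibration is good to about 2 mm. A picture is of the moment at which its call begins.
- hand_in(): hands the job in; it is judged then, once.
Trained networks look in the newest picture that a camera, given by its name, has taken for a name from the list of things; names that differ only in an ending like _2 or _b are one class to them, and where a whole thing is asked for, a point or a joint stands for the part that bears it (a point fixed in the world has none). Each returns a list of dicts, best first, with "conf" (0 to 1); they miss things now and then, are a little off and sometimes report something else, mostly with a low value. They report only what shows in the picture. A call takes as long as a camera call. They do not tell look-alikes from the thing itself.
- recognise(camera, label): "position" ([x, y, z] in m, in world coordinates, good to about 4 mm: the middle of the surface that is visible of it).
The state is a dict: "time_s": time; "joint_positions": joint angles; "dq": joint speeds; "effort": joint torques, N m; "tool_pos": TCP position; "tcp_rot": TCP orientation; "force": force on the tool from outside, world axes, zero at the start; "torque": the same for the moment, N m; "width": finger opening in m; "gripper_force": force on a finger pad.
Only numpy, scipy, OpenCV 4.12 (cv2) and the standard library are available. Lean on these libraries where they do the work, as an engineer would, in place of code of your own. Each camera call takes 0.05 s, during which the arm holds its last target. There are 200 camera calls.

### The job

Take the T-handled contact thermometer from its rest and press its sprung tip onto the middle of the round steel specimen on the sloping console, square to the sloping panel, until the tip is about half pushed in, never bottomed out; hold it there quite still for two seconds. Then lay the thermometer back in both saddles of its rest, tip hanging down, without dropping it. Do not shift the consoles' tilting panels or the things lying about.

Things in the scene. Friction and masses are not known exactly. Their poses are not given: they have to be found in the camera images.
- probe: T-handled contact thermometer: grey handle bar 130 (its y) x 28 (x) x 26 mm (z); from the middle of its underside a 26 mm thick steel stem runs along -z, with a thinner sprung plunger (round copper end) out of it. Origin: centre of the bar; plunger end 113 mm from it along -z. About 0.24 kg. Grip the bar's middle across its 28 mm. It starts in its rest, tip down, 30 mm above the table.
- tip (a point): the end of the probe's sprung plunger, on the probe's axis (moves with the plunger)
- plunger (a joint): how far the sprung plunger is pushed into the stem, m: 0 fully out, 0.009 half in, 0.018 bottomed out. Spring: about 1.6 N to start it, 9 N half in, 16 N at the bottom.
- rest: fixed rest: base 110 x 150 mm, two posts at y = -46 and +46 mm (14 mm thick along y, 54 along x). Saddle floors on top, 130 mm above the table, between lips 11 mm high with a 37 mm gap along x. Origin: centre of the base's underside, z up. The bar lies in both saddles along y, stem between the posts, its centre then 143 mm above the origin. Either way round is right.
- console: fixed blue console (base 140 x 164 x 30 mm) with, between two cheeks, a tilting panel 150 x 140 mm on a stiff friction hinge at height 105 mm, sloping up away from its -x side by 28 to 44 degrees; a hood 20 mm high along the panel's upper edge. It is the one with the ROUND steel specimen. Origin: centre of the base's underside, z up.
- spot (a point): point on the panel's flat face under the centre of the round specimen (steel disc, diameter 44 mm); z is the panel's outward normal, x points up the slope. The specimen's top stands 4 to 20 mm above this point along z: its thickness differs from start to start and is not told.
- console2: the second console, same make, with a SQUARE steel specimen of 40 mm: leave it alone. Origin as for the first.
- spot2 (a point): point on the second console's panel face under the centre of the square specimen, z along the panel's normal
- adapter: bystander: grey power adapter 60 x 100 x 34 mm, origin under its centre
- cork_block: bystander: cork block 55 x 85 x 30 mm, origin under its centre
- screwdriver: bystander: screwdriver lying on the table, along its x
- flask: bystander: closed bottle, diameter 64, height 150 mm, origin under its centre
- mug: bystander: white mug, diameter 80, height 90 mm, origin under its centre
- tape_roll: bystander: roll of tape lying flat, diameter 90, height 25 mm, origin under its centre
- wrench: bystander: wrench lying on the table, along its x
- jar: bystander: jar, diameter 70, height 80 mm, origin under its centre
Not all that is in view belongs to the job. Leave any brown or green look-alike of the probe alone.

How it is judged (in metres and radians):
On the way:
1. the probe's tip is pressed on the middle of the round specimen (within 12 mm each way), its axis within 10 degrees of the panel's normal, the plunger 5 to 13 mm in, and is held still there for 1.5 s (x of tip in the frame of spot between -0.012 and 0.012 m and y of tip in the frame of spot between -0.012 and 0.012 m and z of tip in the frame of spot between 0 and 0.024 m and value of joint plunger between 0.005 and 0.013 m and angle between the z axis of probe and the z axis of spot, either way round below 0.175 rad and linear speed of probe below 0.015 m/s and angular speed of probe below 0.15 rad/s), for 1.5 s.
At the end, for the whole second after the job is handed in: The probe lies released and still in both saddles of its rest, tip down and plunger fully out (under 3 mm in): handle along the rest's y within 8 degrees, its centre within 12 mm across, 22 mm along and 6 mm in height of its seat, axis within 7 degrees of vertical (x of probe in the frame of rest between -0.012 and 0.012 m and y of probe in the frame of rest between -0.022 and 0.022 m and z of probe in the frame of rest between 0.137 and 0.149 m and angle between probe's own z axis and vertical below 0.12 rad and angle between the y axis of probe and the y axis of rest, either way round below 0.15 rad and value of joint plunger below 0.003 m and linear speed of probe below 0.02 m/s and contact force between the fingers and probe below 0.1 N); the robot touches nothing.
It fails at once if the plunger is bottomed out (over 16.5 mm in) (value of joint plunger above 0.0165 m).
It fails at once if the probe is dropped (moves faster than 0.5 m/s out of the fingers) (linear speed of probe above 0.5 m/s and contact force between the fingers and probe below 0.1 N).
It fails at once if the panel with the round specimen is shifted by over 6 mm (distance of spot from where it was at the start of the episode above 0.006 m).
It fails at once if the second console's panel is shifted by over 6 mm (distance of spot2 from where it was at the start of the episode above 0.006 m).
It fails at once if a bystander is moved by over 30 mm (distance of any of adapter, cork_block, screwdriver, flask, mug, tape_roll, wrench, jar from where it was at the start of the episode above 0.03 m).
It also fails if it takes over 58 s, if anything falls off the work surface, if the arm or the gripper's body presses on something with over 40 N, if the wrist force passes 120 N, or if a joint passes its speed limit or range.

## Working session

There is one attempt and no reset: what is moved stays moved. The work goes in short steps, Python scripts to look and compute and a tool call to move; the robot and the scene stay as the last step left them, time stands still between calls to the robot, and variables do not carry over. Pictures are saved under pics/ and viewed, at most 12 in all, crops included, and the job is handed in when it is done.

Besides the shell and the picture viewer there is one more tool, called after "Request:" by a JSON object that holds its "fn" and its "kwargs", one argument or row to a line. jog_arm: Moves the arm, as the interface text tells. Its arguments: {"type":"object","properties":{"plan":{"type":"array","items":{"type":"object","properties":{"hand":{"type":"number"},"xyz":{"type":"array","items":{"type":"number"}},"yaw":{"type":"number"}}}}},"required":["plan"]}

```bash
ls; mkdir -p pics; cat > h.py <<'E'
import numpy as np, cv2
from cell import read_state, capture, hand_in, recognise
def save(c,name): cv2.imwrite('pics/'+name,c['pixels'][:,:,::-1])
def cloud(c):
    h,w=c['range_z'].shape
    v,u=np.mgrid[:h,:w]
    p=cv2.undistortPoints(np.stack([u,v],-1).reshape(-1,1,2).astype(np.float64),c['intrinsics'],np.array(c['dist'])).reshape(h,w,2)
    z=c['range_z'].astype(float)
    P=np.dstack([p[...,0]*z,p[...,1]*z,z])
    R=cv2.Rodrigues(np.array(c['rvec'],float))[0]
    W=(P-np.array(c['tvec']).ravel())@R
    W[z==0]=np.nan
    return W
E
python3 - <<'E'
from h import *
np.set_printoptions(precision=4,suppress=True)
for n in ['scene','side']:
    c=capture(n); save(c,n+'0.png'); np.savez(n+'0.npz',W=cloud(c),px=c['pixels'])
    R=cv2.Rodrigues(np.array(c['rvec'],float))[0]; print(n,'cam',-R.T@np.array(c['tvec']).ravel())
    for l in ['probe','rest','console','console2','spot','spot2','tip','plunger','adapter','cork_block','screwdriver','flask','mug','tape_roll','wrench','jar']:
        r=recognise(n,l); print(l,[(np.round(d['position'],3).tolist(),round(d['conf'],2)) for d in r][:4])
a=cv2.imread('pics/scene0.png')
E
```

```text
pics
scene cam [1.3388 0.8395 0.8933]
probe [([0.716, -0.357, 0.116], 0.77), ([0.55, -0.315, 0.144], 0.55)]
rest [([0.556, -0.274, 0.038], 0.57)]
console [([0.583, 0.314, 0.081], 0.72)]
console2 [([0.583, 0.314, 0.081], 0.72)]
spot [([0.572, 0.298, 0.112], 0.79), ([0.577, 0.038, 0.108], 0.74)]
spot2 [([0.572, 0.298, 0.112], 0.79), ([0.577, 0.038, 0.108], 0.74)]
tip [([0.497, 0.531, 0.025], 0.41), ([0.382, 0.144, 0.034], 0.16)]
plunger []
adapter [([0.557, -0.276, 0.037], 0.62), ([0.387, 0.144, 0.033], 0.48)]
cork_block [([0.41, -0.171, 0.03], 0.54)]
screwdriver [([0.817, -0.016, 0.013], 0.5)]
flask [([0.788, -0.141, 0.076], 0.87)]
mug [([0.588, -0.478, 0.061], 0.81)]
tape_roll [([0.498, 0.534, 0.021], 0.97), ([0.592, -0.478, 0.064], 0.53)]
wrench [([0.555, -0.274, 0.039], 0.67), ([0.786, -0.14, 0.075], 0.47)]
jar [([0.683, 0.484, 0.06], 0.64)]
side cam [ 0.0045 -0.5904  1.0381]
probe [([0.532, -0.331, 0.152], 0.77), ([0.352, -0.299, 0.127], 0.7), ([0.698, -0.374, 0.124], 0.64)]
rest [([0.517, -0.324, 0.01], 0.82)]
console [([0.543, 0.265, 0.08], 0.79), ([0.542, 0.001, 0.083], 0.7)]
console2 [([0.543, 0.265, 0.08], 0.79), ([0.542, 0.001, 0.083], 0.7)]
spot [([0.554, 0.008, 0.123], 0.97), ([0.557, 0.284, 0.115], 0.84)]
spot2 [([0.554, 0.008, 0.123], 0.97), ([0.557, 0.284, 0.115], 0.84)]
tip []
plunger [([0.516, -0.328, 0.014], 0.55)]
adapter [([0.367, 0.14, 0.035], 0.66)]
cork_block [([0.393, -0.159, 0.034], 0.78), ([0.533, -0.329, 0.154], 0.29)]
screwdriver [([0.808, -0.023, 0.025], 0.65)]
flask [([0.756, -0.173, 0.09], 0.82)]
mug [([0.585, -0.51, 0.053], 0.92)]
tape_roll [([0.482, 0.526, 0.022], 0.67)]
wrench []
jar [([0.659, 0.454, 0.082], 0.5)]
```

View pics/scene0.png

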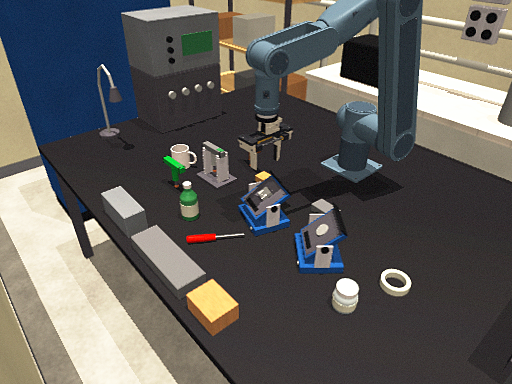

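View pics/side0.png

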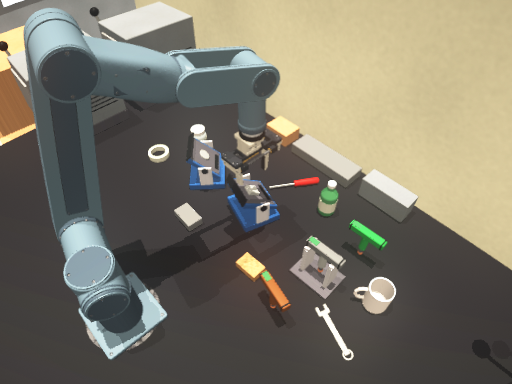

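Candidates for the probe in the side view: grey bar in the rest (325,250), green (367,235) and brown (273,290). The grey one in the rest fits the description. For the console, the discs are at side (204,155) and (258,190). I'll enlarge these to confirm and fit the geometry.

```bash
python3 - <<'E'
from h import *
np.set_printoptions(precision=3,suppress=True)
s=np.load('scene0.npz'); d=np.load('side0.npz')
def crop(p,u0,v0,w,h,k): return cv2.resize(p[v0:v0+h,u0:u0+w,::-1],(w*k,h*k),interpolation=cv2.INTER_CUBIC)
A=crop(s['px'],230,165,130,100,3)
B=crop(d['px'],170,115,130,100,3)
C=crop(d['px'],240,215,130,100,3)
D=crop(s['px'],150,130,130,100,3)
cv2.imwrite('pics/crop1.png',np.vstack([np.hstack([A,B]),np.hstack([C,D])]))
st=read_state(); print(st['time_s'],st['tool_pos'],np.array(st['tcp_rot']),st['width'],st['force'])
W=np.vstack([s['W'].reshape(-1,3),d['W'].reshape(-1,3)])
W=W[~np.isnan(W[:,0])]
def near(c,r,z0,z1): 
    return W[(np.hypot(W[:,0]-c[0],W[:,1]-c[1])<r)&(W[:,2]>z0)&(W[:,2]<z1)]
# bar top & rest base
p=near((.535,-.33),.09,.146,.18)
print('bar',len(p),p.mean(0),cv2.minAreaRect(p[:,:2].astype(np.float32)))
p=near((.535,-.33),.12,.004,.03); print('base',len(p),cv2.minAreaRect(p[:,:2].astype(np.float32)))
# planes by ransac
for n,V in (('scene',s['W']),('side',d['W'])):
  for c in ((.56,.29),(.56,.02)):
    q=V.reshape(-1,3); q=q[~np.isnan(q[:,0])]; q=q[(np.hypot(q[:,0]-c[0],q[:,1]-c[1])<.10)&(q[:,2]>.05)&(q[:,2]<.19)]
    rng=np.random.default_rng(0); best=None
    for _ in range(1500):
        a=q[rng.choice(len(q),3,False)]; nn=np.cross(a[1]-a[0],a[2]-a[0]); l=np.linalg.norm(nn)
        if l<1e-5: continue
        nn/=l; nn*=np.sign(nn[2]); 
        if nn[2]<.6 or nn[2]>.93: continue
        m=abs((q-a[0])@nn)<.003
        if best is None or m.sum()>best.sum(): best=m
    i=q[best]; m0=i.mean(0); nn=np.linalg.svd(i-m0,full_matrices=False)[2][2]; nn*=np.sign(nn[2])
    print(n,c,len(q),best.sum(),m0,nn,'tilt',np.degrees(np.arccos(nn[2])),'az',np.degrees(np.arctan2(nn[1],nn[0])))
for c in ((.58,.3),(.57,.02)):
    p=near(c,.14,.02,.034); print('cbase',len(p),cv2.minAreaRect(p[:,:2].astype(np.float32)))
E
```

```text
1.7 [0.55  0.    0.219] [[ 0.  1. -0.]
 [ 1. -0.  0.]
 [ 0. -0. -1.]] 0.0931438228333217 [ 0.732  0.736 -0.819]
bar 555 [ 0.539 -0.325  0.155] ((0.5412497520446777, -0.3230297863483429), (0.034283000975847244, 0.1360340714454651), 1.7768360376358032)
base 1584 ((0.5336194038391113, -0.33502721786499023), (0.2270243763923645, 0.22284337878227234), 39.025421142578125)
scene (0.56, 0.29) 1727 1083 [0.571 0.292 0.105] [ 0.512 -0.435  0.741] tilt 42.173505268085506 az -40.33812583259252
scene (0.56, 0.02) 1456 844 [0.574 0.031 0.105] [ 0.479 -0.15   0.865] tilt 30.118669327481424 az -17.350022252880553
side (0.56, 0.29) 1130 645 [0.564 0.283 0.108] [ 0.504 -0.427  0.751] tilt 41.34107877657939 az -40.292480489773844
side (0.56, 0.02) 1182 589 [0.572 0.012 0.107] [ 0.484 -0.154  0.861] tilt 30.550457576715917 az -17.62587951024495
cbase 946 ((0.5680245161056519, 0.2876608669757843), (0.17363770306110382, 0.14180304110050201), 50.32062911987305)
cbase 958 ((0.5930374264717102, 0.019061200320720673), (0.17264960706233978, 0.18562768399715424), 72.12296295166016)
```

View pics/crop1.png

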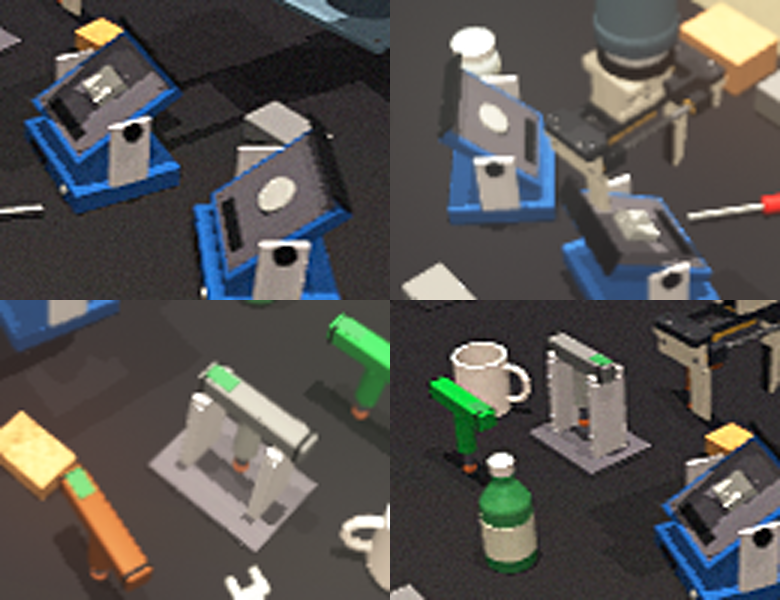

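The round disc is on the console at about (0.57, 0.29), with panel tilt about 42° and normal azimuth -40°. The grey probe is in the rest with its bar along y. Since the tool can only point down, I'll grip the bar and pivot it in the pads by pushing the stem against a rest post. First I'll move above the probe.

Request:
{"fn": "jog_arm", "kwargs": {
  "plan": [
    {"hand": 93, "xyz": [-20, 0, 0], "yaw": 0},
    {"hand": 93, "xyz": [-40, -1, 0], "yaw": 0},
    {"hand": 93, "xyz": [-40, -1, 0], "yaw": 0},
    {"hand": 93, "xyz": [-40, -1, 0], "yaw": 0},
    {"hand": 93, "xyz": [-40, -1, 0], "yaw": 0},
    {"hand": 93, "xyz": [-40, -1, 0], "yaw": 0},
    {"hand": 93, "xyz": [-40, -2, 0], "yaw": 0},
    {"hand": 93, "xyz": [-40, -2, 0], "yaw": 0},
    {"hand": 93, "xyz": [-20, -1, 0], "yaw": 0},
    {"hand": 93, "xyz": [0, 0, 0], "yaw": 0},
    {"hand": 93, "xyz": [0, 0, 0], "yaw": 0}
  ]
}}

```text
time_s: 2.8
tool_pos: [0.5399, -0.3192, 0.2183]
tcp_rot: [[0.001, 1.0, -0.0], [1.0, -0.001, 0.001], [0.001, -0.0, -1.0]]
force: [-0.2, 0.2, 0.7]
width: 0.093
gripper_force: 0.0
```

```bash
cat > bar.py <<'E'
from h import *
import sys
np.set_printoptions(precision=4,suppress=True)
c=capture('wrist'); save(c,sys.argv[1]); W=cloud(c); px=c['pixels']
q=W.reshape(-1,3); q=q[~np.isnan(q[:,0])]
st=read_state(); print(st['time_s'],st['tool_pos'],st['force'])
for z0,z1,n in((.147,.165,'bar'),(.115,.145,'posts'),(-.002,.03,'base')):
    p=q[(abs(q[:,0]-.54)<.1)&(abs(q[:,1]+.325)<.1)&(q[:,2]>z0)&(q[:,2]<z1)]
    if len(p)>10: print(n,len(p),p.mean(0),p.min(0),p.max(0),cv2.minAreaRect(p[:,:2].astype(np.float32)))
E
python3 bar.py wr1.png
```

```text
2.85 [ 0.5401 -0.3185  0.2185] [ 0.1472 -0.433  -0.2396]
bar 4960 [ 0.5406 -0.316   0.1554] [ 0.5247 -0.3862  0.147 ] [ 0.5565 -0.257   0.1589] ((0.5406667590141296, -0.32172825932502747), (0.028297923505306244, 0.12914636731147766), 1.9188843965530396)
posts 1057 [ 0.5363 -0.3136  0.134 ] [ 0.5108 -0.3698  0.115 ] [ 0.5662 -0.2569  0.1445] ((0.5380043983459473, -0.3132723569869995), (0.05298040807247162, 0.11196870356798172), 2.3180601596832275)
base 16958 [ 0.5396 -0.3104  0.0038] [ 0.44  -0.425 -0.002] [ 0.64   -0.2255  0.0299] ((0.540009081363678, -0.32533347606658936), (0.19995839893817902, 0.19944481551647186), 0.03507242724299431)
```

View pics/wr1.png

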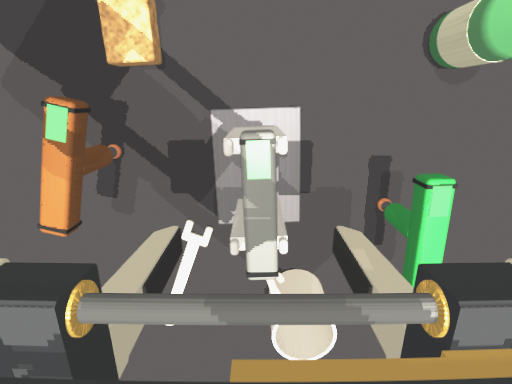

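The wrist view shows the grey bar at (260,200) in both saddles, with the brown look-alike at (62,165) and the green one at (430,230), both clear of the fingers. The measurements are consistent, so I'm descending to grip.

Request:
{"fn": "jog_arm", "kwargs": {
  "plan": [
    {"hand": 70, "xyz": [-1, 0, 10], "yaw": -0.033},
    {"hand": 70, "xyz": [-1, 0.5, 20], "yaw": 0},
    {"hand": 70, "xyz": [0, 0, 25], "yaw": 0},
    {"hand": 70, "xyz": [0, 0, 20], "yaw": 0},
    {"hand": 70, "xyz": [0, 0, 12], "yaw": 0},
    {"hand": 70, "xyz": [0, 0, 6], "yaw": 0},
    {"hand": 70, "xyz": [0, 0, 0], "yaw": 0},
    {"hand": 20, "xyz": [0, 0, 0], "yaw": 0},
    {"hand": 20, "xyz": [0, 0, 0], "yaw": 0},
    {"hand": 20, "xyz": [0, 0, 0], "yaw": 0},
    {"hand": 20, "xyz": [0, 0, 0], "yaw": 0},
    {"hand": 20, "xyz": [0, 0, 0], "yaw": 0},
    {"hand": 20, "xyz": [0, 0, 0], "yaw": 0},
    {"hand": 20, "xyz": [0, 0, 0], "yaw": 0}
  ]
}}

```text
time_s: 4.25
tool_pos: [0.5408, -0.3221, 0.1259]
tcp_rot: [[-0.033, 0.999, 0.001], [0.999, 0.033, -0.0], [-0.0, 0.001, -1.0]]
force: [1.6, -0.2, 0.5]
width: 0.0275
gripper_force: 30.0
```

```bash
python3 - <<'E'
from h import *
np.set_printoptions(precision=4,suppress=True)
s=np.load('side0.npz')['W'];t=np.load('scene0.npz')['W']
q=np.vstack([s.reshape(-1,3),t.reshape(-1,3)]); q=q[~np.isnan(q[:,0])]
p=q[(abs(q[:,0]-.54)<.045)&(abs(q[:,1]+.32)<.09)&(q[:,2]>.04)&(q[:,2]<.125)]
h,e=np.histogram(p[:,1],bins=np.arange(-.41,-.23,.005)); print(list(zip(e.round(3),h)))
print(p[:,0].min(),p[:,0].max())
E
```

```text
[(np.float64(-0.41), np.int64(0)), (np.float64(-0.405), np.int64(0)), (np.float64(-0.4), np.int64(0)), (np.float64(-0.395), np.int64(0)), (np.float64(-0.39), np.int64(0)), (np.float64(-0.385), np.int64(0)), (np.float64(-0.38), np.int64(0)), (np.float64(-0.375), np.int64(83)), (np.float64(-0.37), np.int64(26)), (np.float64(-0.365), np.int64(54)), (np.float64(-0.36), np.int64(66)), (np.float64(-0.355), np.int64(28)), (np.float64(-0.35), np.int64(0)), (np.float64(-0.345), np.int64(0)), (np.float64(-0.34), np.int64(20)), (np.float64(-0.335), np.int64(30)), (np.float64(-0.33), np.int64(32)), (np.float64(-0.325), np.int64(30)), (np.float64(-0.32), np.int64(37)), (np.float64(-0.315), np.int64(20)), (np.float64(-0.31), np.int64(6)), (np.float64(-0.305), np.int64(0)), (np.float64(-0.3), np.int64(0)), (np.float64(-0.295), np.int64(0)), (np.float64(-0.29), np.int64(0)), (np.float64(-0.285), np.int64(56)), (np.float64(-0.28), np.int64(67)), (np.float64(-0.275), np.int64(42)), (np.float64(-0.27), np.int64(126)), (np.float64(-0.265), np.int64(70)), (np.float64(-0.26), np.int64(3)), (np.float64(-0.255), np.int64(0)), (np.float64(-0.25), np.int64(0)), (np.float64(-0.245), np.int64(0)), (np.float64(-0.24), np.int64(0))]
0.5060264321567717 0.5695608256218997
```

Request:
{"fn": "jog_arm", "kwargs": {
  "plan": [
    {"hand": 20, "xyz": [0, 0, -10], "yaw": 0},
    {"hand": 20, "xyz": [0, 0, -15], "yaw": 0},
    {"hand": 20, "xyz": [0, 0, -12], "yaw": 0},
    {"hand": 20, "xyz": [0, 0, -7], "yaw": 0},
    {"hand": 20, "xyz": [-8, 0, 0], "yaw": 0},
    {"hand": 20, "xyz": [-8, 0, 0], "yaw": 0},
    {"hand": 20, "xyz": [-5, 0, 0], "yaw": 0},
    {"hand": 20, "xyz": [-5, 0, 0], "yaw": 0},
    {"hand": 20, "xyz": [-5, 0, 0], "yaw": 0},
    {"hand": 20, "xyz": [-5, 0, 0], "yaw": 0},
    {"hand": 20, "xyz": [-5, 0, 0], "yaw": 0},
    {"hand": 20, "xyz": [-5, 0, 0], "yaw": 0}
  ]
}}

```text
time_s: 5.45
tool_pos: [0.5416, -0.3661, 0.1688]
tcp_rot: [[-0.033, 0.999, -0.002], [0.999, 0.033, 0.005], [0.005, -0.001, -1.0]]
force: [-0.9, 5.9, -0.5]
width: 0.0278
gripper_force: 30.0
```

```bash
cat > tilt.py <<'E'
from h import *
import sys
np.set_printoptions(precision=3,suppress=True)
# fit the bar's top face / stem in tool frame from the cameras
st=read_state(); R=np.array(st['tcp_rot']); T=np.array(st['tool_pos'])
P=T-R[:,2]*.017
print(st['time_s'],T,'F',np.array(st['force']),st['width'])
for n in sys.argv[2:]:
    c=capture(n); save(c,n+sys.argv[1]+'.png'); W=cloud(c)
    L=(W.reshape(-1,3)-P)@R   # x along bar, y closing, z down
    L=L[~np.isnan(L[:,0])]
    m=(abs(L[:,1])<.011)&(np.hypot(L[:,0],L[:,2])<.14)&(abs(L[:,0])<.09)
    q=L[m][:,[0,2]]
    np.save('q_'+n,q)
    rng=np.random.default_rng(0); best=(0,)
    for ang in np.arange(-60,61,.5):
        a=np.radians(ang); d=np.array([np.cos(a),np.sin(a)]); nn=np.array([-np.sin(a),np.cos(a)])
        o=q@nn; k=((abs(o+.013)<.002)&(abs(q@d)<.064)).sum()
        if k>best[0]: best=(k,ang)
    # free offset
    b2=(0,)
    for ang in np.arange(-60,61,.5):
        a=np.radians(ang); d=np.array([np.cos(a),np.sin(a)]); nn=np.array([-np.sin(a),np.cos(a)])
        for off in np.arange(-.022,-.004,.001):
            k=((abs(q@nn-off)<.0015)&(abs(q@d)<.064)).sum()
            if k>b2[0]: b2=(k,ang,off)
    print(n,len(q),'top face angle (bar x-end down +)',best,b2)
E
python3 tilt.py 2 wrist side
```

```text
5.45 [ 0.542 -0.366  0.169] F [-0.876  5.866 -0.502] 0.02778028001884641
wrist 13118 top face angle (bar x-end down +) (np.int64(5246), np.float64(-16.0)) (np.int64(5983), np.float64(-18.0), np.float64(-0.010999999999999989))
side 236 top face angle (bar x-end down +) (np.int64(86), np.float64(-18.0)) (np.int64(77), np.float64(-18.0), np.float64(-0.013999999999999992))
```

View pics/side2.png

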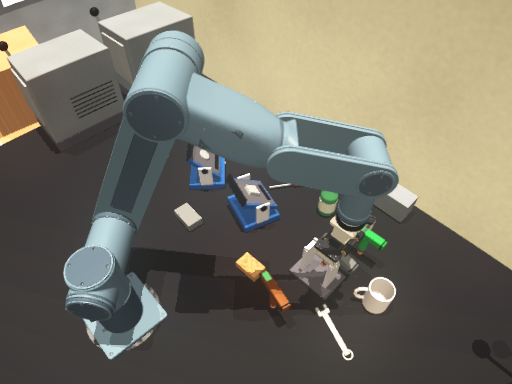

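The side picture shows the probe pivoting over the post at about (340,255), tilted about 18° as predicted. Continuing.

Request:
{"fn": "jog_arm", "kwargs": {
  "plan": [
    {"hand": 20, "xyz": [-5, 0, 0], "yaw": 0},
    {"hand": 20, "xyz": [-5, 0, 0], "yaw": 0},
    {"hand": 20, "xyz": [-5, 0, 0], "yaw": 0},
    {"hand": 20, "xyz": [-5, 0, 0], "yaw": 0},
    {"hand": 20, "xyz": [-5, 0, 0], "yaw": 0},
    {"hand": 20, "xyz": [0, 0, 0], "yaw": 0},
    {"hand": 20, "xyz": [0, 0, 0], "yaw": 0}
  ]
}}

```text
time_s: 6.25
tool_pos: [0.5424, -0.3918, 0.1688]
tcp_rot: [[-0.033, 0.999, -0.002], [0.999, 0.033, 0.003], [0.003, -0.002, -1.0]]
force: [-0.9, 4.9, -1.7]
width: 0.0272
gripper_force: 30.0
```

```bash
python3 tilt.py 3 wrist side
```

```text
6.25 [ 0.542 -0.392  0.169] F [-0.908  4.923 -1.718] 0.027157013452520067
wrist 13567 top face angle (bar x-end down +) (np.int64(2041), np.float64(-29.0)) (np.int64(4235), np.float64(-35.5), np.float64(-0.006999999999999985))
side 191 top face angle (bar x-end down +) (np.int64(69), np.float64(-39.0)) (np.int64(62), np.float64(-38.5), np.float64(-0.01199999999999999))
```

View pics/wrist3.png

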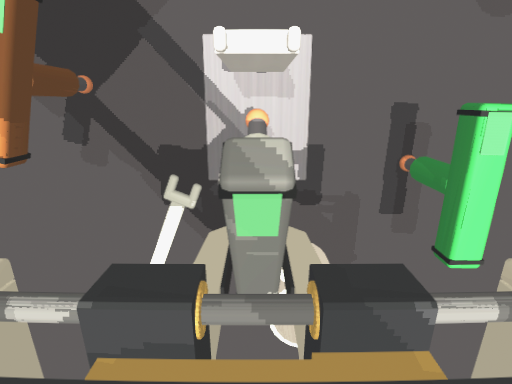

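The wrist view shows the bar tilted with the copper tip visible at (256,118). I'll measure the tip and bar more precisely.

```bash
cat > tip.py <<'E'
from h import *
import sys
np.set_printoptions(precision=4,suppress=True)
st=read_state(); R=np.array(st['tcp_rot']); T=np.array(st['tool_pos']); P=T-R[:,2]*.017
c=capture('wrist'); save(c,'wrist'+sys.argv[1]+'.png'); W=cloud(c); L=(W-P)@R
hsv=cv2.cvtColor(c['pixels'],cv2.COLOR_RGB2HSV)
m=(hsv[...,0]<16)&(hsv[...,1]>120)&(hsv[...,2]>90)&(abs(L[...,1])<.02)&(abs(L[...,0])<.12)&(L[...,2]<.14)
v,u=np.nonzero(m); t=L[m]
print('t',st['time_s'],'T',T,'px',u.mean(),v.mean(),len(t)); print('tip tool xyz med',np.median(t,0),'max',t.max(0),'min',t.min(0))
q=L[(abs(L[...,1])<.010)]; 
for a0 in range(0,1):
    g=(hsv[...,0]>40)&(hsv[...,0]<80)&(hsv[...,1]>60)&(abs(L[...,1])<.02)&(abs(L[...,0])<.09)&(abs(L[...,2])<.08)
    gp=L[g]; f=np.polyfit(gp[:,0],gp[:,2],1); print('green patch',len(gp),gp.mean(0),'angle',np.degrees(np.arctan(f[0])),'offset',(gp[:,[0,2]].mean(0)@np.array([-np.sin(np.arctan(f[0])),np.cos(np.arctan(f[0]))])))
E
python3 tip.py 3b; python3 - <<'E'
import numpy as np
q=np.load('q_wrist.npy'); 
for x in np.arange(-.03,.08,.006):
    s=q[(abs(q[:,0]-x)<.003)]; print(round(x,3),len(s),np.percentile(s[:,1],[1,5,25,50,75]).round(4) if len(s) else '')
E
```

```text
t 6.35 T [ 0.5424 -0.3918  0.1688] px 253.3877551020408 116.0204081632653 49
tip tool xyz med [ 0.0733 -0.0063  0.0811] max [0.0785 0.0073 0.0851] min [ 0.0674 -0.0095  0.077 ]
green patch 1978 [ 0.0408 -0.0008 -0.0381] angle -34.83512934749114 offset -0.007984488791959505
-0.03 145 [0.0094 0.0096 0.0107 0.0116 0.0129]
-0.024 154 [0.0052 0.0056 0.0065 0.0075 0.0086]
-0.018 180 [0.001  0.0013 0.0023 0.0033 0.0044]
-0.012 187 [-0.0033 -0.0027 -0.0018 -0.0006  0.0004]
-0.006 214 [-0.0071 -0.0068 -0.006  -0.0051 -0.0038]
-0.0 239 [-0.0115 -0.011  -0.01   -0.0092 -0.008 ]
0.006 268 [-0.0155 -0.0152 -0.0143 -0.0132 -0.0122]
0.012 299 [-0.0197 -0.0194 -0.0185 -0.0173 -0.0164]
0.018 347 [-0.0238 -0.0235 -0.0227 -0.0216 -0.0205]
0.024 2793 [-0.1005 -0.0995 -0.0975 -0.0956 -0.0936]
0.03 2265 [-0.0855 -0.0851 -0.0845 -0.0838 -0.082 ]
0.036 1213 [-0.0843 -0.0836 -0.0819 -0.0802 -0.0352]
0.042 580 [-0.0412 -0.0409 -0.0399 -0.0388 -0.0378]
0.048 663 [-0.0457 -0.0452 -0.0443 -0.0432 -0.0421]
0.054 931 [-0.0478 -0.0474 -0.0467 -0.0462 -0.0457]
0.06 1298 [-0.0473 -0.0467 -0.0454 -0.0435 -0.0413]
0.066 1287 [-0.04   -0.0392 -0.0372 -0.0346 -0.032 ]
0.072 402 [-0.0319 -0.0312 -0.0296 -0.0271  0.0769]
0.078 82 [0.0763 0.0777 0.079  0.0801 0.0818]
```

Request:
{"fn": "jog_arm", "kwargs": {
  "plan": [
    {"hand": 20, "xyz": [-4, 0, 0], "yaw": 0},
    {"hand": 20, "xyz": [-3, 0, 0], "yaw": 0},
    {"hand": 20, "xyz": [0, 0, 0], "yaw": 0},
    {"hand": 20, "xyz": [0, 0, -10], "yaw": 0},
    {"hand": 20, "xyz": [0, 0, -25], "yaw": 0},
    {"hand": 20, "xyz": [0, 0, -30], "yaw": 0},
    {"hand": 20, "xyz": [0, 0, -30], "yaw": 0},
    {"hand": 20, "xyz": [0, 0, -25], "yaw": 0},
    {"hand": 20, "xyz": [0, 0, -10], "yaw": 0},
    {"hand": 20, "xyz": [0, 0, 0], "yaw": 0},
    {"hand": 20, "xyz": [0, 0, 0], "yaw": 0}
  ]
}}

```text
time_s: 7.5
tool_pos: [0.5428, -0.4, 0.2984]
tcp_rot: [[-0.033, 0.999, -0.001], [0.999, 0.033, 0.001], [0.001, -0.001, -1.0]]
force: [0.4, 1.5, -3.5]
width: 0.0282
gripper_force: 30.0
```

```bash
python3 tip.py 4; python3 tilt.py 4 side scene
```

```text
t 7.5 T [ 0.5428 -0.4     0.2984] px 253.33333333333334 115.66666666666667 3
tip tool xyz med [ 0.0736 -0.0084  0.0783] max [0.0742 0.0064 0.0786] min [ 0.0735 -0.0092  0.0768]
green patch 1767 [ 0.0393 -0.0008 -0.0403] angle -38.49776652250843 offset -0.007058979842903403
7.55 [ 0.543 -0.4    0.298] F [ 0.884  1.137 -3.953] 0.027647796034121118
side 207 top face angle (bar x-end down +) (np.int64(66), np.float64(-44.5)) (np.int64(84), np.float64(-37.0), np.float64(-0.007999999999999986))
scene 308 top face angle (bar x-end down +) (np.int64(28), np.float64(42.0)) (np.int64(29), np.float64(51.0), np.float64(-0.019999999999999997))
```

```bash
python3 - <<'E'
from h import *
np.set_printoptions(precision=4,suppress=True)
for n in('scene','side'):
    f=np.load(n+'0.npz'); W=f['W']; px=f['px']; hsv=cv2.cvtColor(px,cv2.COLOR_RGB2HSV)
    near=(np.linalg.norm(W-np.array([.567,.288,.11]),axis=2)<.10)
    q=W[near]; nn=np.array([.508,-.431,.746]); nn/=np.linalg.norm(nn)
    ex=np.array([-nn[0]*nn[2],-nn[1]*nn[2],1-nn[2]**2]); ex/=np.linalg.norm(ex); ey=np.cross(nn,ex)
    o=(W-np.array([.567,.288,.107]))@np.stack([ex,ey,nn],1)
    m=near&(hsv[...,2]>150)&(hsv[...,1]<60)&(np.hypot(o[...,0],o[...,1])<.045)
    k,lab,stt,_=cv2.connectedComponentsWithStats(m.astype(np.uint8)); i=1+stt[1:,4].argmax(); m=lab==i
    d=W[m]; v,u=np.nonzero(m)
    print(n,'px',u.mean(),v.mean(),len(d),'centre',d.mean(0),'local',np.median(o[m],0),o[m].min(0),o[m].max(0))
    r=np.hypot(o[...,0]-np.median(o[m][:,0]),o[...,1]-np.median(o[m][:,1]))
    g=near&(r>.028)&(r<.055)&(abs(o[...,2])<.02); print(' panel z',np.percentile(o[g][:,2],[10,25,50,75,90]),'disc z',np.percentile(o[m][:,2],[10,25,50,75,90]))
    # refine normal using ring
    mid=np.median(o[g][:,2]); gg=W[g&(abs(o[...,2]-mid)<.005)]; k=np.linalg.svd(gg-gg.mean(0),full_matrices=False)[2][2]; print(' n',k*np.sign(k[2]))
E
```

```text
scene px 321.66990291262135 229.07766990291262 103 centre [0.5637 0.2899 0.1132] local [0.007  0.0003 0.0025] [-0.0167 -0.0226 -0.0043] [0.0285 0.0319 0.0059]
 panel z [-0.0035 -0.0029 -0.0019 -0.0008  0.0001] disc z [-0.0007  0.0013  0.0025  0.0035  0.0044]
 n [ 0.5106 -0.4316  0.7436]
side px 203.53571428571428 153.79761904761904 84 centre [0.5616 0.29   0.1182] local [0.0123 0.0029 0.0052] [-0.0165 -0.0289 -0.0018] [0.0313 0.0252 0.0108]
 panel z [-0.0004  0.0005  0.0016  0.003   0.0038] disc z [0.0011 0.0025 0.0052 0.0067 0.0073]
 n [ 0.5094 -0.4276  0.7467]
```

Request:
{"fn": "jog_arm", "kwargs": {
  "plan": [
    {"hand": 20, "xyz": [10, 1.7, 0], "yaw": 0},
    {"hand": 20, "xyz": [20, 3.5, 0], "yaw": 0},
    {"hand": 20, "xyz": [30, 5.2, 0], "yaw": 0},
    {"hand": 20, "xyz": [35, 6, 0], "yaw": 0},
    {"hand": 20, "xyz": [35, 6, 0], "yaw": 0},
    {"hand": 20, "xyz": [35, 6, 0], "yaw": 0},
    {"hand": 20, "xyz": [35, 6, 0], "yaw": 0},
    {"hand": 20, "xyz": [35, 6, 0], "yaw": 0},
    {"hand": 20, "xyz": [35, 6, 0], "yaw": 0},
    {"hand": 20, "xyz": [35, 6, 0], "yaw": 0},
    {"hand": 20, "xyz": [35, 6, 0], "yaw": 0},
    {"hand": 20, "xyz": [35, 6, 0], "yaw": 0},
    {"hand": 20, "xyz": [35, 6, 0], "yaw": 0},
    {"hand": 20, "xyz": [35, 6, 0], "yaw": 0},
    {"hand": 20, "xyz": [35, 6, 0], "yaw": 0},
    {"hand": 20, "xyz": [35, 6, 0], "yaw": 0},
    {"hand": 20, "xyz": [35, 6, 0], "yaw": 0},
    {"hand": 20, "xyz": [35, 6, 0], "yaw": 0},
    {"hand": 20, "xyz": [25, 4.3, 0], "yaw": 0},
    {"hand": 20, "xyz": [15, 2.6, 0], "yaw": 0}
  ]
}}

```text
time_s: 9.65
tool_pos: [0.6282, 0.232, 0.2995]
tcp_rot: [[-0.036, 0.999, -0.001], [0.999, 0.036, 0.001], [0.001, -0.001, -1.0]]
force: [-0.3, -1.4, -2.8]
width: 0.0277
gripper_force: 30.0
```

Request:
{"fn": "jog_arm", "kwargs": {
  "plan": [
    {"hand": 20, "xyz": [5, 1, 0], "yaw": -0.06},
    {"hand": 20, "xyz": [0, 0, 0], "yaw": -0.12},
    {"hand": 20, "xyz": [0, 0, 0], "yaw": -0.12},
    {"hand": 20, "xyz": [0, 0, 0], "yaw": -0.12},
    {"hand": 20, "xyz": [0, 0, 0], "yaw": -0.12},
    {"hand": 20, "xyz": [0, 0, 0], "yaw": -0.12},
    {"hand": 20, "xyz": [0, 0, 0], "yaw": -0.12},
    {"hand": 20, "xyz": [0, 0, 0], "yaw": -0.058},
    {"hand": 20, "xyz": [0, 0, 10], "yaw": 0},
    {"hand": 20, "xyz": [0, 0, 20], "yaw": 0},
    {"hand": 20, "xyz": [0, 0, 20], "yaw": 0},
    {"hand": 20, "xyz": [0, 0, 10], "yaw": 0},
    {"hand": 20, "xyz": [0, 0, 0], "yaw": 0},
    {"hand": 20, "xyz": [0, 0, 0], "yaw": 0}
  ]
}}

```text
time_s: 11.05
tool_pos: [0.6306, 0.2334, 0.24]
tcp_rot: [[-0.765, 0.645, 0.0], [0.645, 0.765, 0.0], [-0.0, 0.0, -1.0]]
force: [0.0, 0.3, -2.0]
width: 0.0277
gripper_force: 30.0
```

```bash
python3 tip.py 5; python3 - <<'E'
from h import *
c=capture('scene'); s=capture('side')
A=cv2.resize(c['pixels'][150:300,240:400,::-1],None,fx=2.5,fy=2.5,interpolation=cv2.INTER_CUBIC)
B=cv2.resize(s['pixels'][60:210,140:300,::-1],None,fx=2.5,fy=2.5,interpolation=cv2.INTER_CUBIC)
w=cv2.resize(cv2.imread('pics/wrist5.png'),None,fx=.44,fy=.44); 
o=np.zeros((600,800,3),np.uint8); o[:375,:400]=A; o[:375,400:]=B; o[375:375+169,:w.shape[1]]=w
cv2.imwrite('pics/c5.png',o)
E
```

```text
t 11.05 T [0.6306 0.2334 0.24  ] px 254.35807860262008 123.26637554585153 229
tip tool xyz med [0.0799 0.0006 0.0742] max [0.0848 0.0094 0.0793] min [-0.0072 -0.0139 -0.0937]
green patch 1778 [ 0.0391  0.0015 -0.0403] angle -38.63790950360849 offset -0.007048147536481205
```

View pics/c5.png

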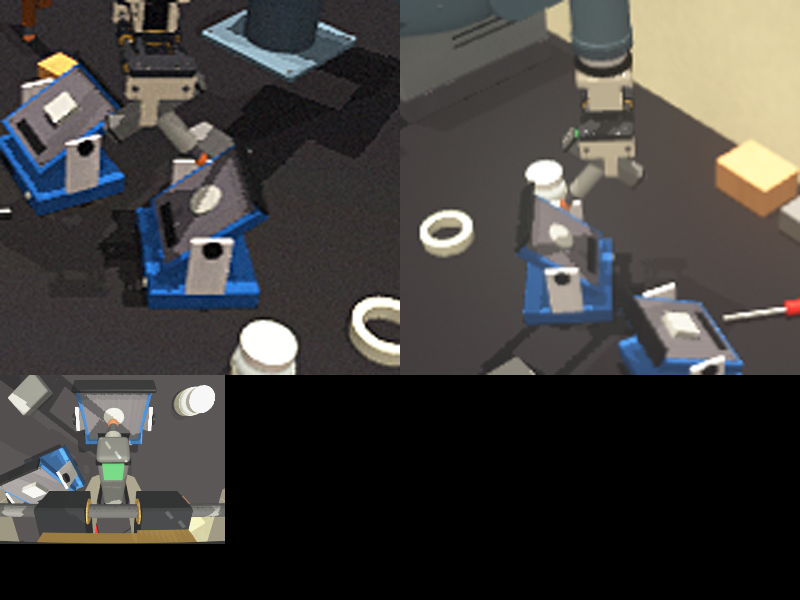

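The composite shows the probe over the round console (scene crop), with the tip at (205,158) just upslope of and above the disc (205,200). The wrist view shows the tip and disc aligned laterally. I'll refine within the wrist frame.

```bash
cat > rel.py <<'E'
from h import *
import sys
np.set_printoptions(precision=4,suppress=True)
st=read_state(); R=np.array(st['tcp_rot']); T=np.array(st['tool_pos']); P=T-R[:,2]*.017
c=capture('wrist'); save(c,sys.argv[1]); px=c['pixels']; W=cloud(c); L=(W-P)@R
Rc=cv2.Rodrigues(np.array(c['rvec'],float))[0]; cam=(-Rc.T@np.array(c['tvec']).ravel()-P)@R; print('F',st['force'],'T',T,'cam',cam)
hsv=cv2.cvtColor(px,cv2.COLOR_RGB2HSV)
n0=(np.array([.510,-.430,.745])@R); D=(np.array([.5627,.290,.1157])-P)@R; print('D expected',D,'n',n0)
r=np.linalg.norm(L-D,axis=2)
m=(r<.04)&(hsv[...,2]>170)&(hsv[...,1]<40); k,lab,s,_=cv2.connectedComponentsWithStats(m.astype(np.uint8)); m=lab==1+s[1:,4].argmax()
v,u=np.nonzero(m); d=L[m]; (cu,cv_),ax,an=cv2.fitEllipse(cv2.convexHull(np.stack([u,v],1).astype(np.float32).reshape(-1,1,2)))
print('disc',len(d),'px',cu,cv_,ax,'med',np.median(d,0),'min',d.min(0),'max',d.max(0))
f=np.linalg.lstsq(np.c_[d[:,:2],np.ones(len(d))],d[:,2],rcond=None)[0]; print('disc slope deg',np.degrees(np.arctan(f[0])), 'ellipse-centre depth pt', L[int(cv_),int(cu)])
ring=(r>.028)&(r<.06)&(abs((L-D)@n0)<.02); p=L[ring]; nn=np.linalg.svd(p-p.mean(0),full_matrices=False)[2][2]; nn*=-np.sign(nn[2]); print('panel n',nn,'tilt',np.degrees(np.arccos(-nn[2])),'disc height',(np.median(d,0)-np.median(p,0))@nn)
o=(hsv[...,0]<16)&(hsv[...,1]>110)&(hsv[...,2]>80)&(abs(L[...,1])<.02)&(abs(L[...,0]-.078)<.02)&(abs(L[...,2]-.078)<.03)
v,u=np.nonzero(o); print('copper px',u.min(),u.max(),v.min(),v.max(),'L',np.median(L[o],0),L[o].min(0),L[o].max(0))
b=(abs(L[...,1])<.010)&(L[...,0]>.03)&(L[...,2]>0)&(L[...,2]<.07)&~o; p=L[b]
for z in np.arange(.0,.07,.01):
    s=p[abs(p[:,2]-z)<.004]; print('z',z,len(s),np.percentile(s[:,0],[5,50,95]) if len(s) else '')
E
python3 rel.py wr6.png
```

```text
F [-0.1501  0.6273 -3.6377] T [0.6312 0.2335 0.241 ] cam [ 0.083   0.0015 -0.1488]
D expected [ 0.089  -0.0011  0.1422] n [-0.6682  0.0011 -0.744 ]
disc 1205 px 258.1692810058594 92.89762115478516 (40.030120849609375, 46.31602096557617) med [0.0941 0.003  0.1389] min [ 0.0768 -0.0187  0.1286] max [0.1083 0.0242 0.1616]
disc slope deg -39.01152877539829 ellipse-centre depth pt [0.0924 0.0021 0.1398]
panel n [-0.6715  0.0017 -0.741 ] tilt 42.184693391940385 disc height 0.004343343846905332
copper px 246 268 100 117 L [0.0799 0.0013 0.0744] [ 0.0726 -0.0069  0.0708] [0.0848 0.0095 0.08  ]
z 0.0 0 
z 0.01 0 
z 0.02 0 
z 0.03 0 
z 0.04 111 [0.0607 0.062  0.0638]
z 0.05 163 [0.0615 0.0654 0.0677]
z 0.06 117 [0.0672 0.0693 0.072 ]
z 0.07 76 [0.0697 0.0746 0.0766]
```

Request:
{"fn": "jog_arm", "kwargs": {
  "plan": [
    {"hand": 20, "xyz": [-5, 0.5, 5], "yaw": 0},
    {"hand": 20, "xyz": [-8, 0.5, 8], "yaw": 0},
    {"hand": 20, "xyz": [-5, 0, 8], "yaw": 0},
    {"hand": 20, "xyz": [5, 0, 8], "yaw": 0},
    {"hand": 20, "xyz": [7, 0, 7], "yaw": 0},
    {"hand": 20, "xyz": [5, 0, 5], "yaw": 0},
    {"hand": 20, "xyz": [3.5, 0, 3.5], "yaw": 0},
    {"hand": 20, "xyz": [0, 0, 0], "yaw": 0},
    {"hand": 20, "xyz": [0, 0, 0], "yaw": 0}
  ]
}}

```text
time_s: 12.15
tool_pos: [0.6293, 0.236, 0.1956]
tcp_rot: [[-0.765, 0.644, 0.001], [0.644, 0.765, 0.0], [-0.001, 0.0, -1.0]]
force: [0.4, -0.0, -3.0]
width: 0.0278
gripper_force: 30.0
```

```bash
python3 rel.py wr7.png; python3 - <<'E'
from h import *
c=capture('scene'); s=capture('side')
A=cv2.resize(c['pixels'][180:280,270:370,::-1],None,fx=4,fy=4,interpolation=cv2.INTER_CUBIC)
B=cv2.imread('pics/wr7.png')[20:170,180:330]; B=cv2.resize(B,(400,400),interpolation=cv2.INTER_CUBIC)
cv2.imwrite('pics/c7.png',np.hstack([A,B]))
E
```

```text
F [ 0.4499 -0.0468 -3.039 ] T [0.6293 0.236  0.1956] cam [ 0.083   0.0015 -0.1488]
D expected [ 0.0858 -0.0016  0.0968] n [-0.6675 -0.0005 -0.7446]
disc 1062 px 259.1108093261719 94.278564453125 (43.34508514404297, 52.088623046875) med [0.0943 0.008  0.0906] min [ 0.0752 -0.0148  0.083 ] max [0.1042 0.0234 0.1136]
disc slope deg -38.04652817892259 ellipse-centre depth pt [0.0894 0.0029 0.0948]
panel n [-0.6721  0.0003 -0.7405] tilt 42.229490937487334 disc height 0.004217505237596899
copper px 246 268 100 117 L [0.0799 0.0013 0.0745] [ 0.0726 -0.0068  0.0704] [0.0849 0.0095 0.1013]
z 0.0 0 
z 0.01 0 
z 0.02 0 
z 0.03 0 
z 0.04 595 [0.0612 0.1268 0.1313]
z 0.05 462 [0.0628 0.1352 0.14  ]
z 0.06 193 [0.0674 0.0708 0.1438]
z 0.07 369 [0.0724 0.1246 0.1278]
```

View pics/c7.png

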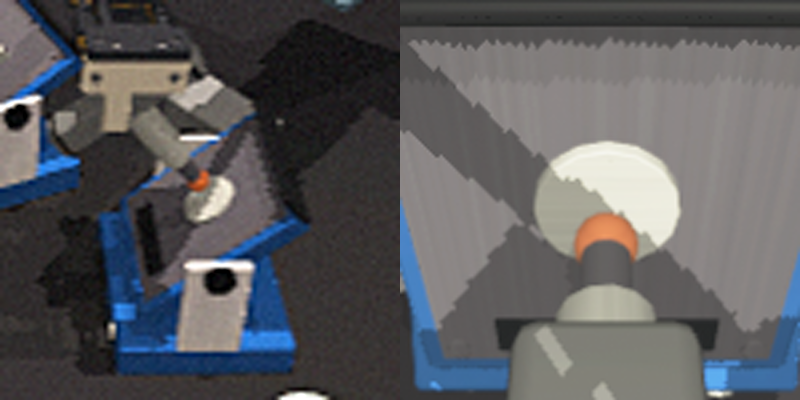

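The tip and disc are aligned in both views (scene crop: tip (198,183), disc (210,198); wrist crop: tip (605,240), disc (608,200)). Pressing gently along the axis.

Request:
{"fn": "jog_arm", "kwargs": {
  "plan": [
    {"hand": 20, "xyz": [2, 0, 2.2], "yaw": 0},
    {"hand": 20, "xyz": [2, 0, 2.2], "yaw": 0},
    {"hand": 20, "xyz": [2, 0, 2.2], "yaw": 0},
    {"hand": 20, "xyz": [1.3, 0, 1.5], "yaw": 0},
    {"hand": 20, "xyz": [1.3, 0, 1.5], "yaw": 0},
    {"hand": 20, "xyz": [0.7, 0, 0.8], "yaw": 0},
    {"hand": 20, "xyz": [0, 0, 0], "yaw": 0},
    {"hand": 20, "xyz": [0, 0, 0], "yaw": 0}
  ]
}}

```text
time_s: 13.1
tool_pos: [0.6226, 0.2414, 0.1852]
tcp_rot: [[-0.765, 0.644, 0.001], [0.644, 0.765, -0.0], [-0.001, 0.0, -1.0]]
force: [0.4, -1.8, -0.1]
width: 0.0278
gripper_force: 30.0
```

Request:
{"fn": "jog_arm", "kwargs": {
  "plan": [
    {"hand": 20, "xyz": [1.2, 0, 1.3], "yaw": 0},
    {"hand": 20, "xyz": [1.2, 0, 1.3], "yaw": 0},
    {"hand": 20, "xyz": [1.2, 0, 1.3], "yaw": 0},
    {"hand": 20, "xyz": [0.6, 0, 0.7], "yaw": 0},
    {"hand": 20, "xyz": [0, 0, 0], "yaw": 0},
    {"hand": 20, "xyz": [0, 0, 0], "yaw": 0}
  ]
}}

```text
time_s: 13.7
tool_pos: [0.6198, 0.2438, 0.1809]
tcp_rot: [[-0.765, 0.644, 0.002], [0.644, 0.765, -0.001], [-0.002, 0.001, -1.0]]
force: [3.0, -5.0, 2.8]
width: 0.0281
gripper_force: 30.0
```

```bash
python3 - <<'E'
from h import *
n=np.array([.51,-.43,.745])
for i in range(4):
    st=read_state(); F=np.array(st['force']); print(st['time_s'],F.round(2),(F-[.3,0,-3.0])@n,np.round(st['tool_pos'],4)); capture('wrist')
E
python3 rel.py wr8.png | head -8; python3 - <<'E'
import cv2,sys
sys.path.insert(0,'.')
from h import *
c=capture('scene')
A=cv2.resize(c['pixels'][180:280,270:370,::-1],None,fx=4,fy=4,interpolation=cv2.INTER_CUBIC)
B=cv2.resize(cv2.imread('pics/wr8.png')[20:170,180:330],(400,400),interpolation=cv2.INTER_CUBIC)
cv2.imwrite('pics/c8.png',np.hstack([A,B]))
E
```

```text
13.7 [ 3.02 -4.96  2.8 ] 7.844883179095612 [0.6198 0.2438 0.1809]
13.75 [ 1.81 -3.89  3.12] 7.003549456793814 [0.6198 0.2438 0.1809]
13.8 [ 2.92 -5.1   2.9 ] 7.924404477737487 [0.6198 0.2438 0.1809]
13.85 [ 2.29 -5.17  2.73] 7.5040720972198605 [0.6198 0.2438 0.1809]
F [ 2.0913 -5.4397  3.4037] T [0.6198 0.2438 0.1809] cam [ 0.083   0.0015 -0.1488]
D expected [ 0.0736 -0.0015  0.082 ] n [-0.6687  0.0003 -0.7435]
disc 1720 px 257.6002502441406 115.03591918945312 (54.81706619262695, 57.7147102355957) med [0.0784 0.0027 0.0761] min [ 0.0598 -0.0201  0.0435] max [0.0928 0.0241 0.103 ]
disc slope deg 9.801881060667048 ellipse-centre depth pt [0.0746 0.0013 0.065 ]
panel n [-0.6738  0.0009 -0.7389] tilt 42.36087089941217 disc height 0.0063037555236659295
copper px 245 268 107 124 L [0.0751 0.001  0.0679] [ 0.0679 -0.0079  0.0644] [0.08   0.0099 0.0882]
z 0.0 0 
z 0.01 0
```

View pics/c8.png

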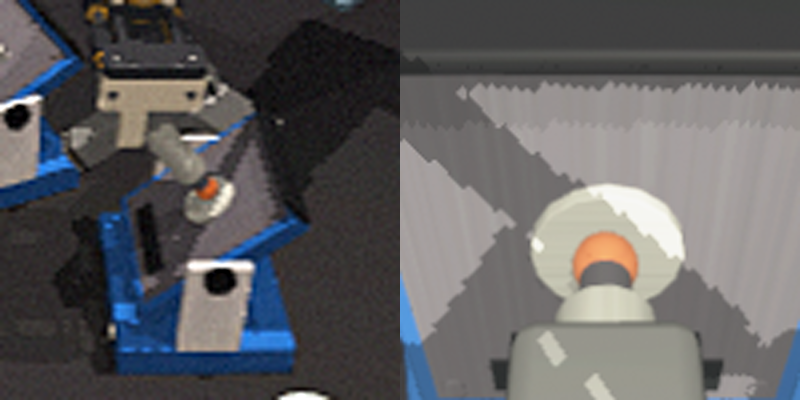

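The copper end has moved back about 8 mm in the probe (force about 7.6 N, so about 7.5 mm in) and sits at the disc centre (wrist crop (605,255) on disc (608,245)). Now hold.

Request:
{"fn": "jog_arm", "kwargs": {
  "plan": [
    {"hand": 20, "xyz": [0, 0, 0], "yaw": 0},
    {"hand": 20, "xyz": [0, 0, 0], "yaw": 0},
    {"hand": 20, "xyz": [0, 0, 0], "yaw": 0},
    {"hand": 20, "xyz": [0, 0, 0], "yaw": 0},
    {"hand": 20, "xyz": [0, 0, 0], "yaw": 0},
    {"hand": 20, "xyz": [0, 0, 0], "yaw": 0},
    {"hand": 20, "xyz": [0, 0, 0], "yaw": 0},
    {"hand": 20, "xyz": [0, 0, 0], "yaw": 0},
    {"hand": 20, "xyz": [0, 0, 0], "yaw": 0},
    {"hand": 20, "xyz": [0, 0, 0], "yaw": 0},
    {"hand": 20, "xyz": [0, 0, 0], "yaw": 0},
    {"hand": 20, "xyz": [0, 0, 0], "yaw": 0},
    {"hand": 20, "xyz": [0, 0, 0], "yaw": 0},
    {"hand": 20, "xyz": [0, 0, 0], "yaw": 0},
    {"hand": 20, "xyz": [0, 0, 0], "yaw": 0},
    {"hand": 20, "xyz": [0, 0, 0], "yaw": 0},
    {"hand": 20, "xyz": [0, 0, 0], "yaw": 0},
    {"hand": 20, "xyz": [0, 0, 0], "yaw": 0},
    {"hand": 20, "xyz": [0, 0, 0], "yaw": 0},
    {"hand": 20, "xyz": [0, 0, 0], "yaw": 0}
  ]
}}

```text
time_s: 16.0
tool_pos: [0.6198, 0.2438, 0.1809]
tcp_rot: [[-0.765, 0.644, 0.002], [0.644, 0.765, -0.001], [-0.002, 0.001, -1.0]]
force: [3.5, -5.1, 2.9]
width: 0.0277
gripper_force: 30.0
```

```bash
python3 rel.py wr9.png | head -8
```

```text
F [ 3.4514 -5.1037  2.8788] T [0.6198 0.2438 0.1809] cam [ 0.083   0.0015 -0.1488]
D expected [ 0.0736 -0.0015  0.082 ] n [-0.6687  0.0003 -0.7435]
disc 1723 px 257.6002502441406 115.03591918945312 (54.81706619262695, 57.7147102355957) med [0.0784 0.0027 0.0761] min [ 0.0599 -0.0201  0.0434] max [0.0928 0.024  0.1022]
disc slope deg 10.308827466551172 ellipse-centre depth pt [0.0746 0.0013 0.0661]
panel n [-0.6736  0.0006 -0.7391] tilt 42.34581824551646 disc height 0.006318708176772797
copper px 245 268 107 124 L [0.0751 0.001  0.0681] [ 0.068  -0.008   0.0638] [0.08   0.0099 0.0883]
z 0.0 0 
z 0.01 0
```

Held for over 2 s and steady. Retracting along the normal, then up and back over the rest.

Request:
{"fn": "jog_arm", "kwargs": {
  "plan": [
    {"hand": 20, "xyz": [-3, 0, -3.3], "yaw": 0},
    {"hand": 20, "xyz": [-5, 0, -5.5], "yaw": 0},
    {"hand": 20, "xyz": [-6, 0, -6.6], "yaw": 0},
    {"hand": 20, "xyz": [-6, 0, -6.6], "yaw": 0},
    {"hand": 20, "xyz": [0, 0, -20], "yaw": 0},
    {"hand": 20, "xyz": [0, 0, -30], "yaw": 0},
    {"hand": 20, "xyz": [0, 0, -30], "yaw": 0},
    {"hand": 20, "xyz": [0, 0, -17], "yaw": 0.06},
    {"hand": 20, "xyz": [0, 0, 0], "yaw": 0.12},
    {"hand": 20, "xyz": [0, 0, 0], "yaw": 0.12},
    {"hand": 20, "xyz": [0, 0, 0], "yaw": 0.12},
    {"hand": 20, "xyz": [0, 0, 0], "yaw": 0.12},
    {"hand": 20, "xyz": [0, 0, 0], "yaw": 0.12},
    {"hand": 20, "xyz": [0, 0, 0], "yaw": 0.12},
    {"hand": 20, "xyz": [0, 0, 0], "yaw": 0.058},
    {"hand": 20, "xyz": [0, 0, 0], "yaw": 0}
  ]
}}

```text
time_s: 17.65
tool_pos: [0.6341, 0.2317, 0.2989]
tcp_rot: [[-0.033, 0.999, -0.001], [0.999, 0.033, 0.0], [0.0, -0.001, -1.0]]
force: [-0.5, -0.0, -2.5]
width: 0.0278
gripper_force: 30.0
```

Request:
{"fn": "jog_arm", "kwargs": {
  "plan": [
    {"hand": 20, "xyz": [-10, -1.9, 0], "yaw": 0},
    {"hand": 20, "xyz": [-20, -3.7, 0], "yaw": 0},
    {"hand": 20, "xyz": [-30, -5.5, 0], "yaw": 0},
    {"hand": 20, "xyz": [-35, -6.5, 0], "yaw": 0},
    {"hand": 20, "xyz": [-35, -6.5, 0], "yaw": 0},
    {"hand": 20, "xyz": [-35, -6.5, 0], "yaw": 0},
    {"hand": 20, "xyz": [-35, -6.5, 0], "yaw": 0},
    {"hand": 20, "xyz": [-35, -6.5, 0], "yaw": 0},
    {"hand": 20, "xyz": [-35, -6.5, 0], "yaw": 0},
    {"hand": 20, "xyz": [-35, -6.5, 0], "yaw": 0},
    {"hand": 20, "xyz": [-35, -6.5, 0], "yaw": 0},
    {"hand": 20, "xyz": [-35, -6.5, 0], "yaw": 0},
    {"hand": 20, "xyz": [-35, -6.5, 0], "yaw": 0},
    {"hand": 20, "xyz": [-35, -6.5, 0], "yaw": 0},
    {"hand": 20, "xyz": [-35, -6.5, 0], "yaw": 0},
    {"hand": 20, "xyz": [-35, -6.5, 0], "yaw": 0},
    {"hand": 20, "xyz": [-35, -6.5, 0], "yaw": 0},
    {"hand": 20, "xyz": [-30, -5.5, 0], "yaw": 0},
    {"hand": 20, "xyz": [-20, -3.5, 0], "yaw": 0},
    {"hand": 20, "xyz": [-8, -1.4, 0], "yaw": 0}
  ]
}}

```text
time_s: 19.65
tool_pos: [0.5403, -0.3825, 0.2989]
tcp_rot: [[-0.03, 1.0, -0.001], [1.0, 0.03, -0.0], [-0.0, -0.001, -1.0]]
force: [-0.1, -0.6, -2.9]
width: 0.0281
gripper_force: 30.0
```

```bash
python3 tip.py 10; python3 - <<'E'
from h import *
np.set_printoptions(precision=4,suppress=True)
st=read_state(); print(st['force'])
c=capture('wrist'); W=cloud(c); q=W.reshape(-1,3); q=q[~np.isnan(q[:,0])]
for z0,z1 in((.125,.146),(.005,.02)):
    p=q[(abs(q[:,0]-.54)<.06)&(abs(q[:,1]+.32)<.1)&(q[:,2]>z0)&(q[:,2]<z1)]
    h,e=np.histogram(p[:,1],bins=np.arange(-.42,-.22,.005)); print(z0,p[:,0].min(),p[:,0].max(),[(round(a,3),int(b)) for a,b in zip(e,h) if b])
s=q[(abs(q[:,0]-.54)<.06)&(q[:,1]>-.30)&(q[:,1]<-.25)&(q[:,2]>.125)&(q[:,2]<.146)]; print(s.mean(0),s.min(0),s.max(0))
E
```

```text
t 19.65 T [ 0.5403 -0.3825  0.2989] px 251.0 111.4 5
tip tool xyz med [ 0.0742 -0.0084  0.0781] max [0.0821 0.0063 0.0786] min [ 0.0736 -0.0092  0.0765]
green patch 1771 [ 0.0393 -0.0008 -0.0403] angle -38.50389070299171 offset -0.007062118376044457
[ 0.1779 -0.9694 -3.0872]
0.125 0.5102799708185329 0.5635856164475772 [(np.float64(-0.28), 212), (np.float64(-0.275), 256), (np.float64(-0.27), 249), (np.float64(-0.265), 40)]
0.005 0.48194455633909455 0.5940648307176802 [(np.float64(-0.38), 1), (np.float64(-0.375), 3), (np.float64(-0.37), 3), (np.float64(-0.365), 7), (np.float64(-0.36), 29), (np.float64(-0.355), 94), (np.float64(-0.35), 137), (np.float64(-0.345), 141), (np.float64(-0.34), 163), (np.float64(-0.335), 185), (np.float64(-0.33), 185), (np.float64(-0.325), 187), (np.float64(-0.32), 175), (np.float64(-0.315), 177), (np.float64(-0.31), 178), (np.float64(-0.305), 197), (np.float64(-0.3), 231), (np.float64(-0.295), 272), (np.float64(-0.29), 269), (np.float64(-0.285), 271), (np.float64(-0.28), 206), (np.float64(-0.275), 102), (np.float64(-0.27), 91), (np.float64(-0.265), 100), (np.float64(-0.26), 95), (np.float64(-0.255), 154), (np.float64(-0.25), 290), (np.float64(-0.245), 145)]
[ 0.5367 -0.2717  0.1325] [ 0.5103 -0.2792  0.125 ] [ 0.5636 -0.2638  0.1422]
```

Request:
{"fn": "jog_arm", "kwargs": {
  "plan": [
    {"hand": 20, "xyz": [0, 0, 10], "yaw": 0},
    {"hand": 20, "xyz": [0, 0, 20], "yaw": 0},
    {"hand": 20, "xyz": [0, 0, 25], "yaw": 0},
    {"hand": 20, "xyz": [0, 0, 25], "yaw": 0},
    {"hand": 20, "xyz": [0, 0, 20], "yaw": 0},
    {"hand": 20, "xyz": [0, 0, 15], "yaw": 0},
    {"hand": 20, "xyz": [0, 0, 8], "yaw": 0},
    {"hand": 20, "xyz": [0, 0, 5], "yaw": 0},
    {"hand": 20, "xyz": [0, 0, 0], "yaw": 0},
    {"hand": 20, "xyz": [5, 0, 0], "yaw": 0},
    {"hand": 20, "xyz": [5, 0, 0], "yaw": 0},
    {"hand": 20, "xyz": [5, 0, 0], "yaw": 0},
    {"hand": 20, "xyz": [5, 0, 0], "yaw": 0},
    {"hand": 20, "xyz": [5, 0, 0], "yaw": 0},
    {"hand": 20, "xyz": [5, 0, 0], "yaw": 0},
    {"hand": 20, "xyz": [5, 0, 0], "yaw": 0},
    {"hand": 20, "xyz": [5, 0, 0], "yaw": 0}
  ]
}}

```text
time_s: 21.45
tool_pos: [0.5414, -0.3422, 0.173]
tcp_rot: [[-0.032, 0.999, 0.003], [0.999, 0.032, -0.006], [-0.006, 0.003, -1.0]]
force: [0.9, -6.9, 0.5]
width: 0.028
gripper_force: 30.0
```

```bash
python3 tip.py 11; python3 -c "
from h import *
print(read_state()['force'])"
```

```text
t 21.45 T [ 0.5414 -0.3422  0.173 ] px 257.1666666666667 132.0185185185185 54
tip tool xyz med [ 0.0622 -0.001   0.0803] max [0.0709 0.0059 0.0867] min [ 0.061  -0.008  -0.0214]
green patch 2225 [ 0.0422 -0.0008 -0.0333] angle -28.58424986303741 offset -0.00899673567267154
[ 0.76449807 -4.59016943 -0.0167515 ]
```

Request:
{"fn": "jog_arm", "kwargs": {
  "plan": [
    {"hand": 20, "xyz": [5, 0, 0], "yaw": 0},
    {"hand": 20, "xyz": [5, 0, 0], "yaw": 0},
    {"hand": 20, "xyz": [5, 0, 0], "yaw": 0},
    {"hand": 20, "xyz": [5, 0, 0], "yaw": 0},
    {"hand": 20, "xyz": [5, 0, 0], "yaw": 0},
    {"hand": 20, "xyz": [5, 0, 0], "yaw": 0},
    {"hand": 20, "xyz": [5, 0, 0], "yaw": 0},
    {"hand": 20, "xyz": [0, 0, 0], "yaw": 0}
  ]
}}

```text
time_s: 22.3
tool_pos: [0.5393, -0.3038, 0.1709]
tcp_rot: [[-0.034, 0.999, -0.001], [0.999, 0.034, 0.001], [0.001, -0.001, -1.0]]
force: [0.2, -1.5, -2.5]
width: 0.028
gripper_force: 30.0
```

```bash
python3 tip.py 12; python3 -c "
from h import *
print(read_state()['force'])"
```

```text
t 22.3 T [ 0.5393 -0.3038  0.1709] px nan nan 0
[ 0.12659059 -1.36735735 -2.61586464]tip.py:9: RuntimeWarning: Mean of empty slice.
  print('t',st['time_s'],'T',T,'px',u.mean(),v.mean(),len(t)); print('tip tool xyz med',np.median(t,0),'max',t.max(0),'min',t.min(0))
  ret = ret.dtype.type(ret / rcount)
  return _methods._mean(a, axis=axis, dtype=dtype,
  ret = um.true_divide(
Traceback (most recent call last):
  File "tip.py", line 9, in <module>
    print('t',st['time_s'],'T',T,'px',u.mean(),v.mean(),len(t)); print('tip tool xyz med',np.median(t,0),'max',t.max(0),'min',t.min(0))
                                                                                                               ~~~~~^^^
ValueError: zero-size array to reduction operation maximum which has no identity
```

```bash
cat > grn.py <<'E'
from h import *
import sys
np.set_printoptions(precision=4,suppress=True)
st=read_state(); R=np.array(st['tcp_rot']); T=np.array(st['tool_pos']); P=T-R[:,2]*.017
c=capture('wrist'); save(c,sys.argv[1]); W=cloud(c); L=(W-P)@R
b=(abs(L[...,1])<.009)&(L[...,0]>-.02)&(L[...,0]<.085)&(L[...,2]>-.06)&(L[...,2]<.03)
p=L[b]; print(st['force'],T,len(p))
for x in np.arange(-.02,.085,.006):
    s=p[abs(p[:,0]-x)<.003]; print(round(x,3),len(s),np.percentile(s[:,2],[5,50,95]) if len(s) else '')
hsv=cv2.cvtColor(c['pixels'],cv2.COLOR_RGB2HSV)
g=(hsv[...,0]>40)&(hsv[...,0]<80)&(hsv[...,1]>60)&(abs(L[...,1])<.02)&(abs(L[...,0])<.09)&(abs(L[...,2])<.08); gp=L[g]
print('green',gp.mean(0),gp.min(0),gp.max(0),np.degrees(np.arctan(np.polyfit(gp[:,0],gp[:,2],1)[0])))
E
python3 grn.py wr12.png
```

```text
[ 0.1266 -1.3674 -2.6159] [ 0.5393 -0.3039  0.1708] 6043
-0.02 7 [-0.0086 -0.0085 -0.0084]
-0.014 284 [-0.0104 -0.0094 -0.0086]
-0.008 300 [-0.011  -0.0101 -0.0092]
-0.002 309 [-0.0118 -0.011  -0.01  ]
0.004 328 [-0.0126 -0.0117 -0.0107]
0.01 347 [-0.0134 -0.0125 -0.0115]
0.016 367 [-0.0141 -0.0132 -0.0124]
0.022 374 [-0.015 -0.014 -0.013]
0.028 384 [-0.0158 -0.0148 -0.0138]
0.034 432 [-0.017  -0.0161 -0.015 ]
0.04 444 [-0.0179 -0.0169 -0.0158]
0.046 475 [-0.0187 -0.0177 -0.0167]
0.052 502 [-0.0196 -0.0184 -0.0174]
0.058 533 [-0.0202 -0.0191 -0.018 ]
0.064 616 [-0.02   -0.0186 -0.0157]
0.07 341 [-0.0145 -0.0069  0.0013]
0.076 0 
0.082 0 
green [ 0.0461 -0.0009 -0.0177] [ 0.0298 -0.0102 -0.0214] [ 0.0607  0.0084 -0.0137] -7.489088990143413
```

View pics/wr12.png

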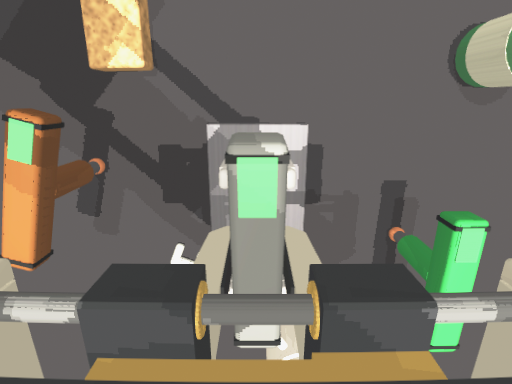

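The wrist view shows the bar nearly level (green patch at (257,187)), with 7.5° of tilt left. A bit more push should level it.

Request:
{"fn": "jog_arm", "kwargs": {
  "plan": [
    {"hand": 20, "xyz": [5, 0, 0], "yaw": 0},
    {"hand": 20, "xyz": [4, 0, 0], "yaw": 0},
    {"hand": 20, "xyz": [3, 0, 0], "yaw": 0},
    {"hand": 20, "xyz": [0, 0, 0], "yaw": 0}
  ]
}}

```text
time_s: 22.8
tool_pos: [0.5392, -0.293, 0.1715]
tcp_rot: [[-0.033, 0.999, 0.0], [0.999, 0.033, -0.001], [-0.001, 0.0, -1.0]]
force: [-0.3, -3.7, -1.9]
width: 0.0278
gripper_force: 30.0
```

```bash
python3 grn.py wr13.png
```

```text
[-0.2509 -3.6933 -1.9359] [ 0.5392 -0.293   0.1715] 5777
-0.02 0 
-0.014 230 [-0.0124 -0.0114 -0.0105]
-0.008 339 [-0.0124 -0.0115 -0.0105]
-0.002 325 [-0.0124 -0.0115 -0.0107]
0.004 355 [-0.0123 -0.0115 -0.0107]
0.01 371 [-0.0125 -0.0116 -0.0106]
0.016 376 [-0.0125 -0.0116 -0.0107]
0.022 390 [-0.0125 -0.0117 -0.0108]
0.028 391 [-0.0127 -0.0117 -0.0107]
0.034 428 [-0.0134 -0.0123 -0.0113]
0.04 441 [-0.0134 -0.0124 -0.0114]
0.046 457 [-0.0133 -0.0124 -0.0113]
0.052 485 [-0.0134 -0.0125 -0.0115]
0.058 500 [-0.0134 -0.0125 -0.0115]
0.064 689 [-0.0126 -0.0107  0.0066]
0.07 0 
0.076 0 
0.082 0 
green [ 0.0354 -0.0019 -0.0124] [ 0.03   -0.0102 -0.0139] [ 0.0606  0.0084 -0.0103] -0.7507802138864331
```

Request:
{"fn": "jog_arm", "kwargs": {
  "plan": [
    {"hand": 20, "xyz": [-8, -0.5, 0], "yaw": 0},
    {"hand": 20, "xyz": [-12, -0.5, 0], "yaw": 0},
    {"hand": 20, "xyz": [-7, 0, 0], "yaw": 0},
    {"hand": 20, "xyz": [0, 0, 0], "yaw": 0},
    {"hand": 20, "xyz": [0, 0, 6], "yaw": 0},
    {"hand": 20, "xyz": [0, 0, 10], "yaw": 0},
    {"hand": 20, "xyz": [0, 0, 10], "yaw": 0},
    {"hand": 20, "xyz": [0, 0, 8], "yaw": 0},
    {"hand": 20, "xyz": [0, 0, 5], "yaw": 0},
    {"hand": 20, "xyz": [0, 0, 2], "yaw": 0},
    {"hand": 20, "xyz": [0, 0, 0], "yaw": 0},
    {"hand": 20, "xyz": [0, 0, 0], "yaw": 0}
  ]
}}

```text
time_s: 24.05
tool_pos: [0.5392, -0.3201, 0.1305]
tcp_rot: [[-0.033, 0.999, 0.001], [0.999, 0.033, -0.0], [-0.0, 0.001, -1.0]]
force: [-0.7, 0.3, -2.6]
width: 0.0279
gripper_force: 30.0
```

Request:
{"fn": "jog_arm", "kwargs": {
  "plan": [
    {"hand": 20, "xyz": [0, 0, 1], "yaw": 0},
    {"hand": 20, "xyz": [0, 0, 1], "yaw": 0},
    {"hand": 20, "xyz": [0, 0, 0.7], "yaw": 0},
    {"hand": 20, "xyz": [0, 0, 0], "yaw": 0}
  ]
}}

```text
time_s: 24.45
tool_pos: [0.539, -0.32, 0.1277]
tcp_rot: [[-0.033, 0.999, 0.0], [0.999, 0.033, -0.0], [-0.0, 0.0, -1.0]]
force: [0.1, 1.4, -2.1]
width: 0.0279
gripper_force: 30.0
```

Request:
{"fn": "jog_arm", "kwargs": {
  "plan": [
    {"hand": 20, "xyz": [0, 0, 0.7], "yaw": 0},
    {"hand": 20, "xyz": [0, 0, 0.7], "yaw": 0},
    {"hand": 20, "xyz": [0, 0, 0], "yaw": 0}
  ]
}}

```text
time_s: 24.75
tool_pos: [0.5392, -0.32, 0.1271]
tcp_rot: [[-0.033, 0.999, 0.001], [0.999, 0.033, -0.001], [-0.001, 0.001, -1.0]]
force: [-2.0, 2.6, 4.9]
width: 0.0278
gripper_force: 30.0
```

The upward force appears exactly at seat height, so the probe is seated. Releasing.

Request:
{"fn": "jog_arm", "kwargs": {
  "plan": [
    {"hand": 32, "xyz": [0, 0, 0], "yaw": 0},
    {"hand": 40, "xyz": [0, 0, 0], "yaw": 0},
    {"hand": 70, "xyz": [0, 0, 0], "yaw": 0},
    {"hand": 70, "xyz": [0, 0, 0], "yaw": 0},
    {"hand": 70, "xyz": [0, 0, 0], "yaw": 0},
    {"hand": 70, "xyz": [0, 0, -8], "yaw": 0},
    {"hand": 70, "xyz": [0, 0, -20], "yaw": 0},
    {"hand": 70, "xyz": [0, 0, -30], "yaw": 0},
    {"hand": 70, "xyz": [0, 0, -30], "yaw": 0},
    {"hand": 70, "xyz": [0, 0, -12], "yaw": 0},
    {"hand": 70, "xyz": [0, 0, 0], "yaw": 0},
    {"hand": 70, "xyz": [0, 0, 0], "yaw": 0}
  ]
}}

```text
time_s: 25.95
tool_pos: [0.5385, -0.3196, 0.2251]
tcp_rot: [[-0.033, 0.999, -0.001], [0.999, 0.033, 0.001], [0.001, -0.001, -1.0]]
force: [-0.7, 0.5, 0.1]
width: 0.07
gripper_force: 0.0
```

```bash
python3 bar.py wr14.png; python3 -c "
from h import *
c=capture('wrist');W=cloud(c);q=W.reshape(-1,3);q=q[~np.isnan(q[:,0])]
b=q[(abs(q[:,0]-.54)<.008)&(abs(q[:,1]+.318)<.055)&(q[:,2]>.147)&(q[:,2]<.17)]
print(np.degrees(np.arctan(np.polyfit(b[:,1],b[:,2],1)[0])))"
```

```text
26.0 [ 0.5382 -0.3194  0.2243] [-0.1668 -0.1884  0.1127]
bar 4782 [ 0.5376 -0.3121  0.1554] [ 0.5221 -0.3818  0.147 ] [ 0.5537 -0.2528  0.1584] ((0.5376330614089966, -0.31737399101257324), (0.02818160317838192, 0.12877555191516876), 1.9504215717315674)
posts 1018 [ 0.5394 -0.3138  0.1338] [ 0.5103 -0.3701  0.115 ] [ 0.5662 -0.2528  0.1429] ((0.5382171869277954, -0.3111821115016937), (0.05270925164222717, 0.11659961938858032), 2.0473811626434326)
base 16010 [ 0.5392 -0.3081  0.0038] [ 0.44  -0.425 -0.002] [ 0.64  -0.225  0.03 ] ((0.5400036573410034, -0.32498639822006226), (0.19996927678585052, 0.19996729493141174), 0.0012017728295177221)
0.24960728308698388
```

View pics/wr14.png

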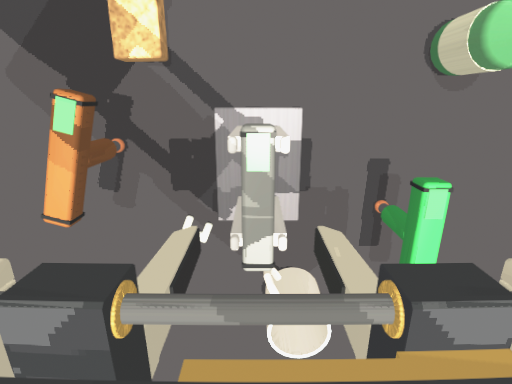

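The bar at (258,195) lies level between the lips of both saddles, centre (0.538, -0.317), top at 0.155, tilt 0.25°. The fingers are open and clear. Handing in.

```bash
python3 -c "
from cell import hand_in
print(hand_in())"
```

```text
the job is handed in; nothing more can be done
None
```

I pressed the thermometer square onto the round specimen, about 8 mm in, held it there for 2 s, laid it back level in both saddles, and handed the job in at about 26 s; no verdict came back.

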